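# Tip the microscope risers flat and true them with a straightedge

### The arm

A 6-joint arm with a two-finger parallel gripper is mounted at the origin on the work surface. World frame = base frame: x ahead of the robot, y to its left, z up, the work surface at z = 0. Lengths are in m, angles in rad, forces in N, time in s.
With the tool pointing down it reaches from about 0.375 to 0.9 m from the base axis. Payload 3.1 kg.
Tool frame: the origin (TCP) lies at the very end of the fingers, on their centre line; the grasp point (between the pads) lies 19 mm behind it; z points along the fingers, y is the line along which they close (so a half turn about z gives the same grasp; the last joint's range is limited). The gripper opens to 85 mm and grips with 20 to 120 N. Pads are 22 mm wide; open, the fingers measure 114 mm over their backs; the gripper's body (76 mm by 85 mm) begins 54 mm behind the grasp point. The pads swing forward as they close: fully open they stand 13 mm farther back than shut.
Start: joints at [1.05, 0.527, 1.433, -0, 1.181, -0.178], TCP at [0.21, 0.589, 0.231] pointing down, gripper open.
Joint ranges: [-3.08, 3.08], [-0.75, 2.2], [0.22, 2.44], [-1.43, 4.57], [0, 2.65], [-2.85, 2.85]. Speed limits (rad/s): [2.79, 2.79, 3.14, 3.14, 3.14, 3.14].

### API

Orientations are given as a unit quaternion [x, y, z, w].
In Python, from station import manip gives the robot as it stands.
- The arm moves only by the shell command python3 -m handwheel 'ROWS' [FORCE]. ROWS is JSON, a list of rows, each a list of 7 numbers: the shift along the world's x, y, z in mm, then the turn, a rotation vector about the world's x, y, z in degrees, then the opening, from 0 (shut) to 1 (fully open). A call has exactly 10 rows; each row shifts and turns the commanded pose from where the row before left it; what a row does not reach is not made up. A row lasts 1/8 s, in which the tool goes at most 62.5 mm and 10.7 degrees, less where a joint would pass 70% of its speed; a pose out of reach is approached as far as the arm can. A call is refused whole if a number of a shift passes 62.5 or a number of a turn 10.7, either way. A call with a gripper value outside its range is refused whole. The fingers move at their own pace and stop on an object; FORCE is the grip in N (left out, the last holds). Time passes only in rows, so rows that do not move let the fingers close, or fill a call up. It gives the time, the measured TCP pose, the force, the opening and the grip force at its end, in the units of the state.
- manip.sense(): the state, without advancing time (a new reading comes with each control period).
- manip.snapshot(name): name is "side" or "top" or "wrist"; returns the picture (420x560x3 uint8, red, green, blue); there is no depth.
- manip.get_calibration(name): a dict with "K" (3x3 intrinsics, pixels), "rvec" (rotation vector, rad) and "tvec" (3), from world to camera coordinates, as OpenCV has them. Camera axes: x right, y down, z forward; pixel columns grow to the right and rows downward; lengths in m; the calibration is good to about 2 mm. The wrist camera is an equidistant fisheye: a pixel r from the principal point sees the ray r / f radians off the axis. A picture is of the moment at which its call begins: read the wrist's pose just before it. get_calibration takes no time and is no camera call; for the wrist camera it gives the pose at the moment of the call.
- manip.sign_off(): hands the job in; it is judged then, once.
The state is a dict: "t": time; "q": joint angles; "qd": joint speeds; "tau": joint torques, N m; "tcp_pos": TCP position; "tool_rot": TCP orientation; "force": force on the tool from outside, world axes, zero at the start; "ft_torque": the same for the moment, N m; "finger_gap": opening from 0.0 (shut) to 1.0 (fully open); "gripper_force": force on a finger pad.
Only numpy, scipy, OpenCV 4.12 (cv2) and the standard library are available. Lean on these libraries where they do the work, as an engineer would, in place of code of your own. Each camera call takes 0.05 s, during which the arm holds its last target. There are 200 camera calls.

### The job

Get the plywood riser blocks ready for the measuring microscope: push each block against the near edge of the base board and tip it over that edge onto the board, so that its face with the three foot cups, now towards you, ends up on top; do not pick the blocks up. Then lay the aluminium straightedge on the bench flush along that same edge of the board, reaching across all the blocks, so that the blocks' near ends all stand flush against it, in line with the board's edge. Leave the eyepiece case, the eyepiece and the cleaner bottle where they are.

Things in the scene. Friction and masses are not known exactly. Their poses are not given: they have to be found in the camera images.
- board: fixed plywood base board lying on the bench, 130 mm along x (away from the robot), 480 mm along y, 9 mm thick; origin at the centre of its underside. Its edge nearest the robot (own x = -65 mm) is the fence the blocks are tipped over
- board_edge (a point): middle of the top corner of the board's edge nearest the robot, 9 mm above the bench; axes as the board's
- riser1: laminated plywood riser block, about 0.28 kg, one of three or four alike (absent ones read None), standing on the bench between robot and board. Origin at its middle; 68 mm along its x, 76 mm along y, 92 mm along z. At the start z points up, x roughly to the board (within 0.2 rad of the board's x). The face with three round steel foot cups looks along -x, to the robot. Tipped as wanted, z points level away from the robot
- riser2: laminated plywood riser block, about 0.28 kg, one of three or four alike (absent ones read None), standing on the bench between robot and board. Origin at its middle; 68 mm along its x, 76 mm along y, 92 mm along z. At the start z points up, x roughly to the board (within 0.2 rad of the board's x). The face with three round steel foot cups looks along -x, to the robot. Tipped as wanted, z points level away from the robot
- riser3: laminated plywood riser block, about 0.28 kg, one of three or four alike (absent ones read None), standing on the bench between robot and board. Origin at its middle; 68 mm along its x, 76 mm along y, 92 mm along z. At the start z points up, x roughly to the board (within 0.2 rad of the board's x). The face with three round steel foot cups looks along -x, to the robot. Tipped as wanted, z points level away from the robot
- riser4: laminated plywood riser block, about 0.28 kg, one of three or four alike (absent ones read None), standing on the bench between robot and board. Origin at its middle; 68 mm along its x, 76 mm along y, 92 mm along z. At the start z points up, x roughly to the board (within 0.2 rad of the board's x). The face with three round steel foot cups looks along -x, to the robot. Tipped as wanted, z points level away from the robot
- riser1_cups (a point): centre of the cup face of riser1, 34 mm from its origin along its -x; 77 mm above the bench once tipped onto the board. Pushed lower than 30 mm above the bench a block slides; pushed near its top when against the board's edge it tips over that edge; push on until it drops flat, as it can come to rest leaning at 45 degrees. It then overhangs the edge by up to some 25 mm and slides when pushed
- riser2_cups (a point): centre of the cup face of riser2, 34 mm from its origin along its -x; 77 mm above the bench once tipped onto the board. Pushed lower than 30 mm above the bench a block slides; pushed near its top when against the board's edge it tips over that edge; push on until it drops flat, as it can come to rest leaning at 45 degrees. It then overhangs the edge by up to some 25 mm and slides when pushed
- riser3_cups (a point): centre of the cup face of riser3, 34 mm from its origin along its -x; 77 mm above the bench once tipped onto the board. Pushed lower than 30 mm above the bench a block slides; pushed near its top when against the board's edge it tips over that edge; push on until it drops flat, as it can come to rest leaning at 45 degrees. It then overhangs the edge by up to some 25 mm and slides when pushed
- riser4_cups (a point): centre of the cup face of riser4, 34 mm from its origin along its -x; 77 mm above the bench once tipped onto the board. Pushed lower than 30 mm above the bench a block slides; pushed near its top when against the board's edge it tips over that edge; push on until it drops flat, as it can come to rest leaning at 45 degrees. It then overhangs the edge by up to some 25 mm and slides when pushed
- straightedge: straight aluminium bar of hollow square section, 460 mm long along its x, 25 mm by 25 mm across, 0.33 kg, lying on the bench to the left or right of the board, pointing roughly away from the robot at the start. Origin at its middle, 12.5 mm above the bench; any of its four long faces will do. Laid flush, its middle line is 12.5 mm from the board's edge (77.5 mm from the board's origin)
- case: closed dark wooden eyepiece case, 190 x 110 x 50 mm, origin at the centre of its underside; on the side of the board where the straightedge is not; to be left alone
- eyepiece: loose dark metal eyepiece standing on the bench beyond the board, 34 mm across, 58 mm tall, origin at the centre of its underside; to be left alone
- cleaner: white lens-cleaner bottle beyond the board, 44 mm across, 90 mm tall, origin at the centre of its underside; to be left alone
Not all that is in view belongs to the job. What is shaped like the riser4 but green or orange is not meant.

How it is judged:
By the outcome, as a careful person would: the job done as asked, in the order asked, and still so for the second after the job is handed in, with the robot touching nothing.
Of riser1, riser2, riser3, riser4 only 3 to 4 are there at a start; the rules pass over those that are not, and their reading is None.
At some moment in a run one of straightedge may be knocked a few centimetres aside while the robot is not near it.
Once in a run the grip may slacken for a moment while it holds something.
It also fails if it takes over 192 s, if anything falls off the work surface, if the arm or the gripper's body presses on something with over 40 N, if the wrist force passes 120 N, or if a joint passes its speed limit or range.

## Working session

There is one attempt and no reset: what is moved stays moved. The work goes in short steps, Python scripts to look and compute and a shell command to move; the robot and the scene stay as the last step left them, time stands still between calls to the robot, and variables do not carry over. Pictures are saved under pics/ and viewed, at most 14 in all, crops included, and the job is handed in when it is done.

```bash
ls; mkdir -p pics
cat > h.py <<'E'
import cv2, numpy as np
from station import manip
def snap(n,f):
    c=manip.get_calibration(n); im=manip.snapshot(n)
    cv2.imwrite('pics/'+f+'.png',cv2.cvtColor(im,cv2.COLOR_RGB2BGR)); return im,c
def ray(c,u,v):
    K=np.array(c["K"]);R=cv2.Rodrigues(np.array(c["rvec"],float))[0];t=np.array(c["tvec"],float).ravel()
    d=np.linalg.inv(K)@np.array([u,v,1.]); return -R.T@t, R.T@d
def pt(c,u,v,z):
    o,d=ray(c,u,v); return o+d*(z-o[2])/d[2]
def proj(c,P):
    return cv2.projectPoints(np.array(P,float).reshape(-1,3),np.array(c["rvec"],float),np.array(c["tvec"],float),np.array(c["K"],float),None)[0].reshape(-1,2)
E
python3 - <<'E'
from h import *
a,c=snap('top','top0'); b,d=snap('side','side0')
print({k:np.round(v,3).tolist() for k,v in c.items()}); print({k:np.round(v,3).tolist() for k,v in d.items()})
s=manip.sense(); print(s['t'],s['tcp_pos'],s['tool_rot'])
for u,v in [(0,0),(560,0),(0,420),(560,420)]: print(pt(c,u,v,0)[:2])
E
```

```text
pics
{'K': [[476.075, 0.0, 277.086], [0.0, 476.075, 218.039], [0.0, 0.0, 1.0]], 'rvec': [2.184, -2.029, 0.213], 'tvec': [-0.029, 0.553, 1.086]}
{'K': [[455.821, 0.0, 275.4], [0.0, 455.821, 198.231], [0.0, 0.0, 1.0]], 'rvec': [2.032, -0.534, 0.332], 'tvec': [-0.474, 0.169, 0.893]}
0.1 [0.20972652 0.58805874 0.23040884] [ 1.70572719e-01  9.85344573e-01 -9.46095356e-04 -3.53436869e-04]
[1.13065568 0.83212927]
[ 1.24597154 -0.73098454]
[0.04093557 0.61791081]
[ 0.13664621 -0.67653363]
```

View pics/top0.png

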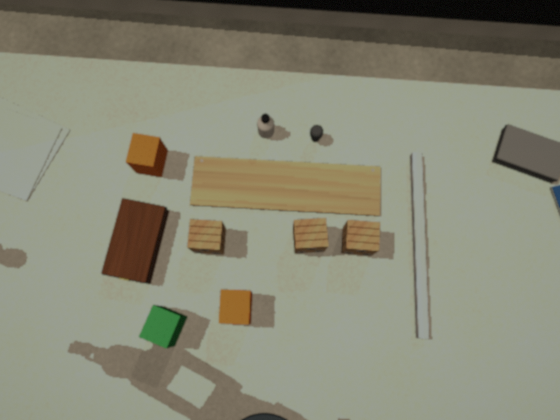

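View pics/side0.png

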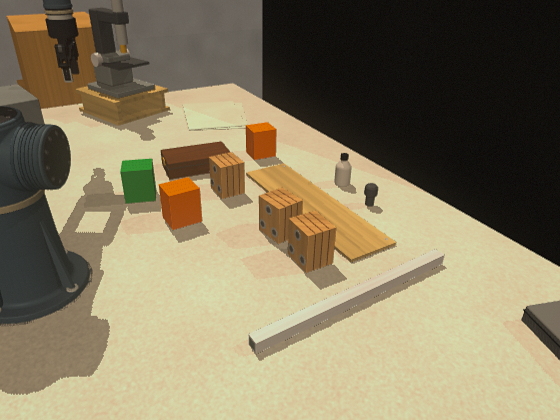

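Top view: plywood blocks at (206,235), (310,235) and (361,237) are the risers. The orange blocks (148,155), (236,307) and the green block (162,327) are decoys. The board is centred at about (287,186), the straightedge at (420,245), the case at (136,241), the cleaner at (266,124) and the eyepiece at (317,132). I'll measure them and confirm with an enlarged crop.

Run:
```python
from h import *
im=cv2.imread('pics/top0.png'); c=manip.get_calibration('top')
hsv=cv2.cvtColor(im,cv2.COLOR_BGR2HSV)
for p in [(287,186),(206,232),(310,232),(361,232),(420,245),(250,240),(236,307),(206,247)]: print(p,hsv[p[1],p[0]])
m=((hsv[...,0]>8)&(hsv[...,0]<24)&(hsv[...,1]>95)&(hsv[...,1]<225)&(hsv[...,2]>120)).astype(np.uint8)*255
m=cv2.morphologyEx(m,cv2.MORPH_CLOSE,np.ones((5,5)));m=cv2.morphologyEx(m,cv2.MORPH_OPEN,np.ones((5,5)))
m2=((hsv[...,1]<38)&(hsv[...,2]>100)).astype(np.uint8)*255; m2[:,:395]=0;m2[:,450:]=0
m2=cv2.morphologyEx(m2,cv2.MORPH_OPEN,np.ones((3,3)))
for nm,mm in (('w',m),('s',m2)):
  for k in cv2.findContours(mm,cv2.RETR_EXTERNAL,cv2.CHAIN_APPROX_NONE)[0]:
    if cv2.contourArea(k)<400: continue
    r=cv2.boxPoints(cv2.minAreaRect(k)); z=.025 if nm=='s' else (.009 if cv2.contourArea(k)>5000 else .092)
    print(nm,cv2.contourArea(k),r.round(1).tolist(),np.round([pt(c,*q,z)[:2] for q in r],4).tolist())
v=cv2.resize(im[140:350,180:460],None,fx=2.8,fy=2.8,interpolation=cv2.INTER_CUBIC)
cs=cv2.findContours(m|m2,cv2.RETR_EXTERNAL,cv2.CHAIN_APPROX_NONE)[0]
for k in cs: 
  if cv2.contourArea(k)>400: cv2.polylines(v,[((k-[180,140])*2.8+1.4).astype(np.int32)],True,(255,0,255),1)
cv2.imwrite('pics/crop0.png',v)
```

```text
(287, 186) [ 22  97 155]
(206, 232) [ 19 116 150]
(310, 232) [ 16 128 136]
(361, 232) [ 18 119 152]
(420, 245) [ 44  18 160]
(250, 240) [ 39  30 162]
(236, 307) [ 17 183 152]
(206, 247) [ 20 112 148]
w 966.5 [[219.0, 290.0], [249.0, 290.0], [249.0, 324.0], [219.0, 324.0]] [[0.3708, 0.1297], [0.3758, 0.0621], [0.3012, 0.0557], [0.2963, 0.1223]]
w 846.0 [[347.0, 221.0], [379.0, 221.0], [379.0, 250.0], [347.0, 250.0]] [[0.551, -0.1515], [0.5565, -0.2257], [0.4885, -0.2277], [0.4831, -0.1545]]
w 836.5 [[187.5, 247.1999969482422], [189.5, 219.1999969482422], [221.60000610351562, 221.5], [219.60000610351562, 249.5]] [[0.4626, 0.2116], [0.5283, 0.2144], [0.5284, 0.1392], [0.4627, 0.1374]]
w 841.0 [[293.70001220703125, 219.89999389648438], [325.79998779296875, 217.6999969482422], [327.70001220703125, 246.0], [295.5, 248.10000610351562]] [[0.5445, -0.0276], [0.5551, -0.1021], [0.4892, -0.1098], [0.4788, -0.0363]]
w 7988.5 [[191.39999389648438, 204.0], [194.1999969482422, 156.5], [381.70001220703125, 167.5], [378.8999938964844, 215.0]] [[0.5839, 0.2307], [0.7097, 0.2375], [0.7155, -0.2454], [0.5903, -0.242]]
w 770.0 [[125.69999694824219, 161.6999969482422], [131.6999969482422, 131.6999969482422], [159.1999969482422, 137.1999969482422], [153.1999969482422, 167.1999969482422]] [[0.6566, 0.3821], [0.7333, 0.3783], [0.7241, 0.3101], [0.6478, 0.3149]]
s 18257.0 [[395.0, 79.0], [449.0, 79.0], [449.0, 419.0], [395.0, 419.0]] [[0.9569, -0.2702], [0.9673, -0.4121], [0.124, -0.4112], [0.115, -0.289]]
```

View pics/crop0.png

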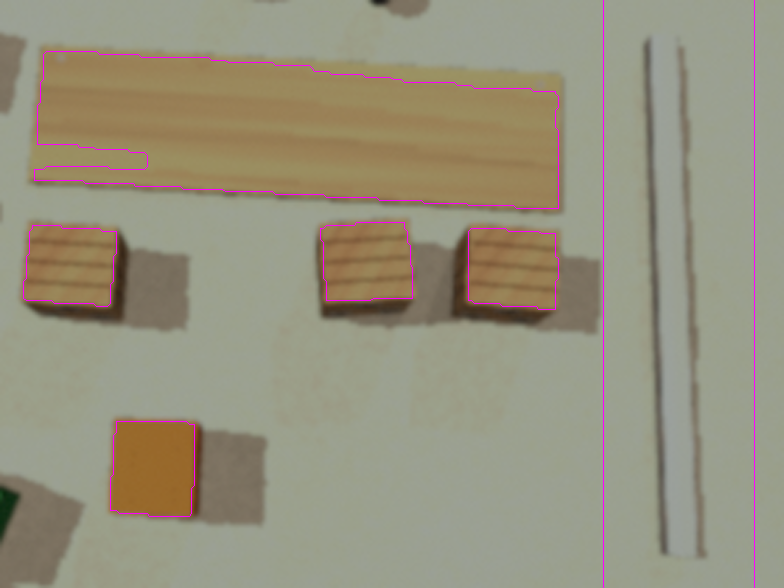

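The crop confirms the three laminated blocks as the risers; the orange block at crop (155,468) is a decoy. First, riser A (top px 206,235): I'll get behind it with the fingers spread along y.

```bash
python3 -m handwheel '[[28,-51.5,0,0,0,2.6,0.4],[28,-51.5,0,0,0,2.6,0.4],[28,-51.5,0,0,0,2.6,0.4],[28,-51.5,0,0,0,2.6,0.4],[28,-51.5,0,0,0,2.6,0.4],[28,-51.5,0,0,0,2.6,0.4],[28,-51.5,0,0,0,2.6,0.4],[28,-51.5,0,0,0,2.6,0.4],[0,0,-60,0,0,0,0.4],[0,0,-60,0,0,0,0.4]]' 40
python3 - <<'E'
from h import *
c=manip.get_calibration('top')
L=pt(c,190.7,205,.009);R=pt(c,380.7,215.7,.009);print(L,R,np.arctan2(R[0]-L[0],L[1]-R[1]))
E
```

```text
t: 1.35
tcp_pos: [0.4357, 0.1756, 0.1107]
tool_rot: [-0.009, 1.0, 0.0, 0.002]
force: [0.5, 0.3, -0.2]
finger_gap: 0.399
gripper_force: 0.0
[0.58111659 0.2322468  0.009     ] [ 0.58878164 -0.24641504  0.009     ] 0.01601213471766512
```

```bash
python3 -m handwheel '[[0,0,-43,0,0,0,0.4],[0,0,-43,0,0,0,0.4],[0,0,0,0,0,0,0.4],[8,0,0,0,0,0,0.4],[8,0,0,0,0,0,0.4],[8,0,0,0,0,0,0.4],[8,0.5,0,0,0,0,0.4],[8,0,0,0,0,0,0.4],[8,0,0,0,0,0,0.4],[7,0.5,0,0,0,0,0.4]]'
```

```text
t: 2.6
tcp_pos: [0.4895, 0.1776, 0.0253]
tool_rot: [-0.01, 1.0, -0.0, -0.0]
force: [-4.5, -0.1, 1.8]
finger_gap: 0.397
gripper_force: 0.8
```

```bash
python3 -m handwheel '[[3,0,0,0,0,0,0.4],[3,0,0,0,0,0,0.4],[2,0,0,0,0,0,0.4],[2,0,0,0,0,0,0.4],[1,0,0,0,0,0,0.4],[1,0,0,0,0,0,0.4],[1,0,0,0,0,0,0.4],[0,0,0,0,0,0,0.4],[0,0,0,0,0,0,0.4],[0,0,0,0,0,0,0.4]]'
python3 - <<'E'
from h import *
snap('side','side1');
E
```

```text
t: 3.85
tcp_pos: [0.5023, 0.1776, 0.0253]
tool_rot: [-0.01, 1.0, 0.0, 0.0]
force: [0.0, -0.5, -0.8]
finger_gap: 0.402
gripper_force: 0.4
```

View pics/side1.png

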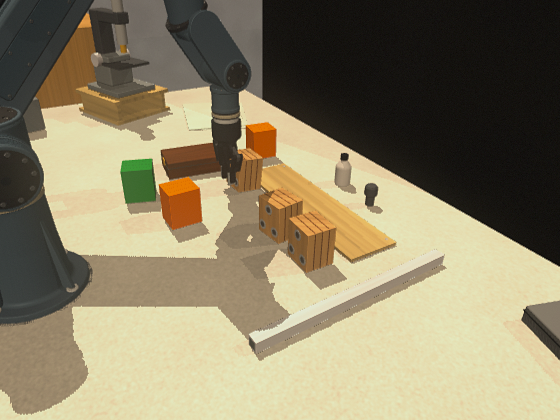

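A (240,170) is now close to the board's edge and still upright. I'll nudge it to contact.

```bash
python3 -m handwheel '[[1,0,0,0,0,0,0.4],[1,0,0,0,0,0,0.4],[1,0,0,0,0,0,0.4],[0,0,0,0,0,0,0.4],[0,0,0,0,0,0,0.4],[0,0,0,0,0,0,0.4],[0,0,0,0,0,0,0.4],[0,0,0,0,0,0,0.4],[0,0,0,0,0,0,0.4],[0,0,0,0,0,0,0.4]]'
```

```text
t: 5.15
tcp_pos: [0.5051, 0.1776, 0.0253]
tool_rot: [-0.01, 1.0, -0.0, 0.0]
force: [-0.3, -0.3, -1.2]
finger_gap: 0.402
gripper_force: 0.0
```

```bash
python3 -m handwheel '[[0,0,0,0,0,0,0.4],[0,0,0,0,0,0,0.4],[0,0,0,0,0,0,0.4],[0,0,0,0,0,0,0.4],[0,0,0,0,0,0,0.4],[0,0,0,0,0,0,0.4],[1,0,0,0,0,0,0.4],[1,0,0,0,0,0,0.4],[1,0,0,0,0,0,0.4],[1,0,0,0,0,0,0.4]]'
```

```text
t: 6.4
tcp_pos: [0.5071, 0.1776, 0.0253]
tool_rot: [-0.01, 1.0, -0.0, -0.002]
force: [-6.9, 0.3, 5.4]
finger_gap: 0.398
gripper_force: 1.6
```

```bash
python3 -m handwheel '[[-10,0,0,0,0,0,0.4],[0,0,52,0,0,0,0.4],[10,0,0,0,0,0,0.4],[8,0,4,0,0,0,0.4],[8,0,4,0,0,0,0.4],[8,0,4,0,0,0,0.4],[8,0,4,0,0,0,0.4],[10,0,0,0,0,0,0.4],[10,0,0,0,0,0,0.4],[10,0,0,0,0,0,0.4]]'
```

```text
t: 7.65
tcp_pos: [0.5722, 0.1775, 0.0928]
tool_rot: [-0.01, 1.0, -0.0, 0.0]
force: [0.5, -0.1, 0.5]
finger_gap: 0.403
gripper_force: 0.0
```

```bash
python3 -m handwheel '[[12,0,0,0,0,0,0.4],[12,0,0,0,0,0,0.4],[6,0,-2,0,0,0,0.4],[0,0,0,0,0,0,0.4],[0,0,0,0,0,0,0.4],[-20,0,20,0,0,0,0.4],[-40,0,20,0,0,0,0.4],[-60,0,40,0,0,0,0.4],[-20,-30,40,0,0,0,0.4],[0,-60,0,0,0,0,0.4]]'
python3 - <<'E'
from h import *
snap('side','side2');
E
```

```text
t: 8.9
tcp_pos: [0.4686, 0.0886, 0.209]
tool_rot: [-0.013, 1.0, -0.0, 0.003]
force: [2.2, -0.7, -1.3]
finger_gap: 0.4
gripper_force: 0.0
```

View pics/side2.png

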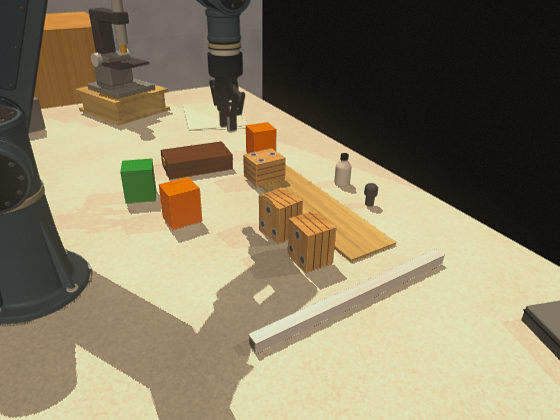

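A at (264,167) is tipped flat on the board with its cups on top. Next, B.

```bash
python3 -m handwheel '[[-5,-54,0,0,0,0,0.4],[-5,-54,0,0,0,0,0.4],[-5,-54,0,0,0,0,0.4],[0,0,-61,0,0,0,0.4],[0,0,-61,0,0,0,0.4],[0,0,-61,0,0,0,0.4],[7,0,0,0,0,0,0.4],[7,0,0,0,0,0,0.4],[7,0,0,0,0,0,0.4],[7,0.5,0,0,0,0,0.4]]'
```

```text
t: 10.2
tcp_pos: [0.4838, -0.0741, 0.026]
tool_rot: [-0.01, 1.0, -0.001, 0.002]
force: [-1.6, 0.9, 1.0]
finger_gap: 0.396
gripper_force: 0.5
```

```bash
python3 -m handwheel '[[6,0,0,0,0,0,0.4],[6,0,0,0,0,0,0.4],[6,0,0,0,0,0,0.4],[2,0,0,0,0,0,0.4],[2,0,0,0,0,0,0.4],[2,0,0,0,0,0,0.4],[1,0,0,0,0,0,0.4],[1,0,0,0,0,0,0.4],[1,0,0,0,0,0,0.4],[1,0,0,0,0,0,0.4]]'
```

```text
t: 11.45
tcp_pos: [0.5102, -0.0739, 0.0229]
tool_rot: [-0.01, 1.0, -0.0, 0.0]
force: [-1.2, -0.0, -0.3]
finger_gap: 0.401
gripper_force: 0.5
```

```bash
python3 -m handwheel '[[0,0,0,0,0,0,0.4],[0,0,0,0,0,0,0.4],[0,0,0,0,0,0,0.4],[0,0,0,0,0,0,0.4],[0,0,0,0,0,0,0.4],[0,0,0,0,0,0,0.4],[0,0,0,0,0,0,0.4],[1,0,0,0,0,0,0.4],[1,0,0,0,0,0,0.4],[1,0,0,0,0,0,0.4]]'
```

```text
t: 12.7
tcp_pos: [0.511, -0.0734, 0.023]
tool_rot: [-0.01, 1.0, 0.001, -0.002]
force: [-6.6, -1.5, 5.4]
finger_gap: 0.404
gripper_force: 1.7
```

Same contact signature as A (force −7/+5 N). Now tip B.

```bash
python3 -m handwheel '[[-10,0,0,0,0,0,0.4],[0,0,54,0,0,0,0.4],[10,0,0,0,0,0,0.4],[8,0,4,0,0,0,0.4],[8,0,4,0,0,0,0.4],[8,0,4,0,0,0,0.4],[8,0,4,0,0,0,0.4],[10,0,0,0,0,0,0.4],[10,0,0,0,0,0,0.4],[10,0,0,0,0,0,0.4]]'
```

```text
t: 13.95
tcp_pos: [0.5761, -0.0739, 0.0925]
tool_rot: [-0.01, 1.0, -0.0, 0.0]
force: [0.5, -0.7, -0.2]
finger_gap: 0.402
gripper_force: 0.0
```

```bash
python3 -m handwheel '[[12,0,0,0,0,0,0.4],[12,0,0,0,0,0,0.4],[6,0,-2,0,0,0,0.4],[0,0,0,0,0,0,0.4],[0,0,0,0,0,0,0.4],[-20,0,20,0,0,0,0.4],[-40,0,20,0,0,0,0.4],[-60,0,40,0,0,0,0.4],[-20,-30,30,0,0,0,0.4],[0,-30,0,0,0,0,0.4]]'
python3 - <<'E'
from h import *
im,c=snap('top','top2'); im,d=snap('side','side3')
cv2.imwrite('pics/s3.png',cv2.resize(cv2.cvtColor(im,4)[110:310,190:460],None,fx=2.8,fy=2.8))
E
```

```text
t: 15.2
tcp_pos: [0.472, -0.1342, 0.1981]
tool_rot: [-0.01, 1.0, -0.001, 0.001]
force: [0.2, 0.2, -0.9]
finger_gap: 0.395
gripper_force: 0.0
```

View pics/s3.png

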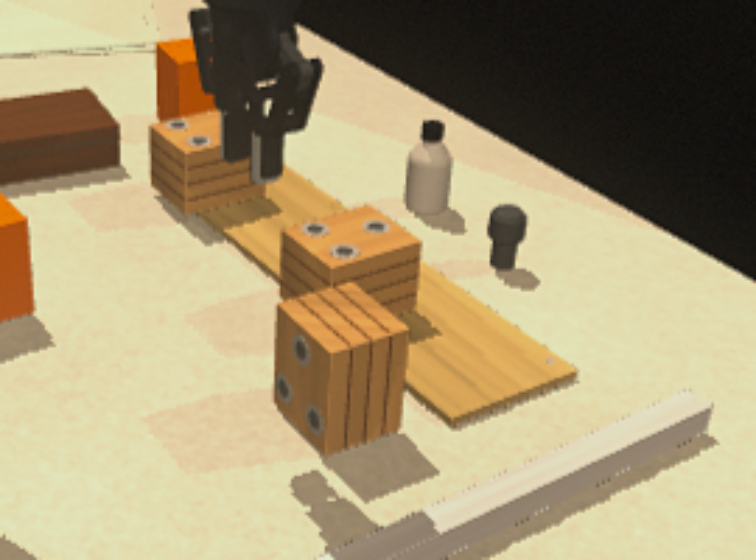

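B is also tipped, at crop (350,245), cups on top. C still stands at crop (340,370). Next, C.

```bash
python3 -m handwheel '[[-7,-28,0,0,0,0,0.4],[-7,-28,0,0,0,0,0.4],[0,0,-58,0,0,0,0.4],[0,0,-58,0,0,0,0.4],[0,0,-57,0,0,0,0.4],[0,0,0,0,0,0,0.4],[7,0,0,0,0,0,0.4],[7,0,0,0,0,0,0.4],[7,0,0,0,0,0,0.4],[7,0.5,0,0,0,0,0.4]]'
```

```text
t: 16.55
tcp_pos: [0.4873, -0.1895, 0.0244]
tool_rot: [-0.01, 1.0, -0.001, 0.0]
force: [-4.5, -0.5, 3.3]
finger_gap: 0.402
gripper_force: 0.9
```

```bash
python3 -m handwheel '[[6,0,0,0,0,0,0.4],[6,0,0,0,0,0,0.4],[6,0,0,0,0,0,0.4],[2,0,0,0,0,0,0.4],[2,0,0,0,0,0,0.4],[2,0,0,0,0,0,0.4],[1,0,0,0,0,0,0.4],[1,0,0,0,0,0,0.4],[1,0,0,0,0,0,0.4],[1,0,0,0,0,0,0.4]]'
```

```text
t: 17.8
tcp_pos: [0.5129, -0.1891, 0.0227]
tool_rot: [-0.01, 1.0, 0.001, -0.002]
force: [-9.9, -2.2, 6.8]
finger_gap: 0.402
gripper_force: 2.7
```

Contact; tip C.

```bash
python3 -m handwheel '[[-10,0,0,0,0,0,0.4],[0,0,54,0,0,0,0.4],[10,0,0,0,0,0,0.4],[8,0,4,0,0,0,0.4],[8,0,4,0,0,0,0.4],[8,0,4,0,0,0,0.4],[8,0,4,0,0,0,0.4],[10,0,0,0,0,0,0.4],[10,0,0,0,0,0,0.4],[10,0,0,0,0,0,0.4]]'
```

```text
t: 19.05
tcp_pos: [0.5782, -0.1894, 0.0923]
tool_rot: [-0.01, 1.0, -0.0, 0.001]
force: [-1.1, 0.3, -0.4]
finger_gap: 0.4
gripper_force: 0.0
```

```bash
python3 -m handwheel '[[12,0,0,0,0,0,0.4],[12,0,0,0,0,0,0.4],[6,0,-2,0,0,0,0.4],[0,0,0,0,0,0,0.4],[0,0,0,0,0,0,0.4],[-20,0,20,0,0,0,0.4],[-40,0,20,0,0,0,0.4],[-60,0,40,0,0,0,0.4],[-60,0,40,0,0,0,0.4],[-30,0,0,0,0,0,0.4]]'
python3 - <<'E'
from h import *
im,c=snap('top','top3')
cv2.imwrite('pics/t3.png',cv2.resize(cv2.cvtColor(im,4)[145:355,170:450],None,fx=2.8,fy=2.8,interpolation=cv2.INTER_CUBIC))
E
```

```text
t: 20.3
tcp_pos: [0.4115, -0.1895, 0.2023]
tool_rot: [-0.01, 1.0, -0.001, 0.001]
force: [0.7, 0.1, -1.2]
finger_gap: 0.393
gripper_force: 0.0
```

View pics/t3.png

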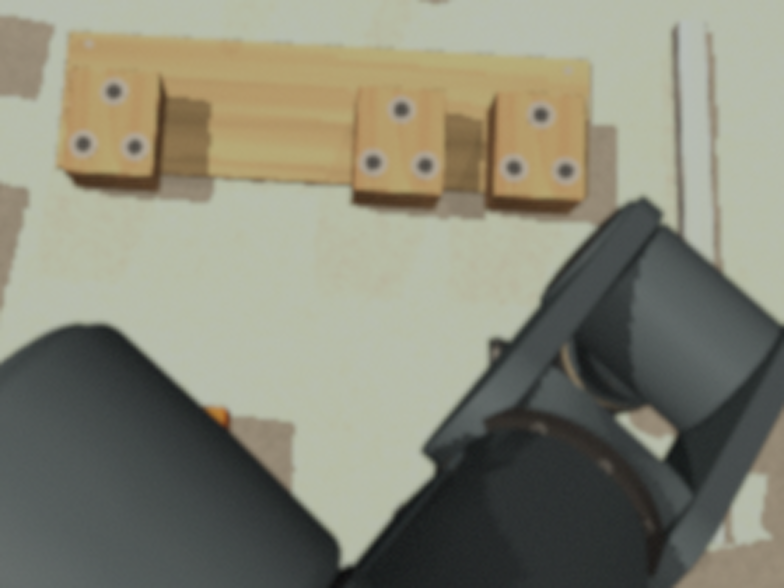

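All three are flat with cups up: near corners A (57,172)-(158,178), B (355,193)-(442,198), C (489,200)-(584,204) in crop pixels.

Run:
```python
from h import *
c=manip.get_calibration('top')
for n,ps in dict(A=[(57,172),(158,178)],B=[(355,193),(442,198)],C=[(489,200),(584,204)]).items():
  print(n,[pt(c,170+p[0]/2.8-.5+.18,145+p[1]/2.8-.5+.18,.077)[:2].round(4).tolist() for p in ps])
print([pt(c,170+p[0]/2.8,145+p[1]/2.8,.025)[:2].round(4).tolist() for p in [(692,22),(698,250)]])
```

```text
A [[0.5629, 0.2196], [0.564, 0.1337]]
B [[0.5633, -0.0335], [0.5644, -0.1071]]
C [[0.5656, -0.1467], [0.568, -0.2268]]
[[0.7558, -0.331], [0.5453, -0.3389]]
```

Each overhangs by about 20 mm. I'll push each to within ~3 mm of flush with the fingers; the straightedge does the rest. C first.

```bash
python3 -m handwheel '[[40,1,-59,0,0,0,0.4],[40,1,-59,0,0,0,0.4],[40,0,-59,0,0,0,0.4],[9,0,0,0,0,0,0.4],[8,0,0,0,0,0,0.4],[8,0,0,0,0,0,0.4],[8,0,0,0,0,0,0.4],[6,0,0,0,0,0,0.4],[4,0,0,0,0,0,0.4],[2,0,0,0,0,0,0.4]]'
```

```text
t: 21.6
tcp_pos: [0.5619, -0.1875, 0.0449]
tool_rot: [-0.01, 1.0, 0.0, -0.002]
force: [-4.5, -0.8, 3.3]
finger_gap: 0.4
gripper_force: 2.2
```

```bash
python3 -m handwheel '[[0,0,0,0,0,0,0.4],[-45,0,0,0,0,0,0.4],[0,58,0,0,0,0,0.4],[0,58,0,0,0,0,0.4],[9,0,0,0,0,0,0.4],[9,0,0,0,0,0,0.4],[9,0,0,0,0,0,0.4],[8,0,0,0,0,0,0.4],[5,0,0,0,0,0,0.4],[3,0,0,0,0,0,0.4]]'
```

```text
t: 22.85
tcp_pos: [0.5603, -0.0719, 0.0446]
tool_rot: [-0.01, 1.0, 0.0, -0.001]
force: [-3.0, -0.9, 2.6]
finger_gap: 0.398
gripper_force: 1.5
```

The first rows were speed-limited, so the pushes fell short. Finish B, then C.

```bash
python3 -m handwheel '[[5,0,0,0,0,0,0.4],[5,0,0,0,0,0,0.4],[3,0,0,0,0,0,0.4],[1.5,0,0,0,0,0,0.4],[0,0,0,0,0,0,0.4],[0,0,0,0,0,0,0.4],[-35,0,0,0,0,0,0.4],[0,-38,0,0,0,0,0.4],[0,-38,0,0,0,0,0.4],[0,-39,0,0,0,0,0.4]]'
```

```text
t: 24.1
tcp_pos: [0.5412, -0.1879, 0.0451]
tool_rot: [-0.01, 1.0, -0.0, 0.001]
force: [0.7, 1.0, -0.3]
finger_gap: 0.399
gripper_force: 0.0
```

```bash
python3 -m handwheel '[[9,0,0,0,0,0,0.4],[9,0,0,0,0,0,0.4],[5,0,0,0,0,0,0.4],[5,0,0,0,0,0,0.4],[5,0,0,0,0,0,0.4],[2,0,0,0,0,0,0.4],[1.5,0,0,0,0,0,0.4],[0,0,0,0,0,0,0.4],[0,0,0,0,0,0,0.4],[0,0,0,0,0,0,0.4]]'
```

```text
t: 25.35
tcp_pos: [0.5774, -0.1863, 0.0446]
tool_rot: [-0.01, 1.0, 0.0, 0.0]
force: [-2.7, 0.8, 0.5]
finger_gap: 0.401
gripper_force: 1.0
```

```bash
python3 -m handwheel '[[-45,0,0,0,0,0,0.4],[0,40,0,0,0,0,0.4],[0,40,0,0,0,0,0.4],[0,40,0,0,0,0,0.4],[0,40,0,0,0,0,0.4],[0,40,0,0,0,0,0.4],[0,40,0,0,0,0,0.4],[0,40,0,0,0,0,0.4],[0,40,0,0,0,0,0.4],[0,42,0,0,0,0,0.4]]'
```

```text
t: 26.6
tcp_pos: [0.5347, 0.177, 0.0451]
tool_rot: [-0.01, 1.0, 0.0, 0.003]
force: [0.4, 0.2, -0.2]
finger_gap: 0.395
gripper_force: 0.0
```

```bash
python3 -m handwheel '[[9,0,0,0,0,0,0.4],[9,0,0,0,0,0,0.4],[6,0,0,0,0,0,0.4],[6,0,0,0,0,0,0.4],[5,0,0,0,0,0,0.4],[3,0,0,0,0,0,0.4],[1,0,0,0,0,0,0.4],[0,0,0,0,0,0,0.4],[0,0,0,0,0,0,0.4],[-40,0,0,0,0,0,0.4]]'
```

```text
t: 27.85
tcp_pos: [0.5356, 0.1755, 0.0454]
tool_rot: [-0.01, 1.0, 0.0, 0.004]
force: [-1.2, 0.1, -0.9]
finger_gap: 0.399
gripper_force: 0.0
```

Now raise and measure the straightedge with the arm out of its way.

```bash
python3 -m handwheel '[[0,0,50,0,0,0,0.7],[-30,-10,50,0,0,0,1],[-30,-20,50,0,0,0,1],[0,0,0,0,0,0,1],[0,0,0,0,0,0,1],[0,0,0,0,0,0,1],[0,0,0,0,0,0,1],[0,0,0,0,0,0,1],[0,0,0,0,0,0,1],[0,0,0,0,0,0,1]]'
python3 - <<'E'
from h import *
im,c=snap('top','top4'); b=cv2.cvtColor(im,4)
hsv=cv2.cvtColor(b,cv2.COLOR_BGR2HSV)
m=((hsv[...,1]<24)&(hsv[...,2]>130)).astype(np.uint8)*255; m[:,:385]=0;m[:,480:]=0;m[:130]=0
m=cv2.morphologyEx(m,cv2.MORPH_OPEN,np.ones((3,3)))
k=max(cv2.findContours(m,0,1)[0],key=cv2.contourArea); r=cv2.minAreaRect(k);bx=cv2.boxPoints(r);print(r,np.round([pt(c,*q,.025)[:2] for q in bx],4).tolist())
v=cv2.resize(b[140:350,180:460],None,fx=2.8,fy=2.8,interpolation=cv2.INTER_CUBIC)
cv2.polylines(v,[((bx-[180,140])*2.8+1.4).astype(np.int32)],True,(255,0,255),1)
cv2.imwrite('pics/t4.png',v)
E
```

```text
t: 29.1
tcp_pos: [0.4712, 0.1454, 0.1946]
tool_rot: [-0.01, 1.0, -0.0, -0.0]
force: [0.1, 0.2, 0.4]
finger_gap: 1.001
gripper_force: 0.0
((419.85772705078125, 242.57638549804688), (191.23805236816406, 11.746540069580078), 88.34451293945312) [[0.77, -0.3157], [0.7731, -0.3456], [0.2994, -0.3634], [0.2966, -0.3359]]
```

View pics/t4.png

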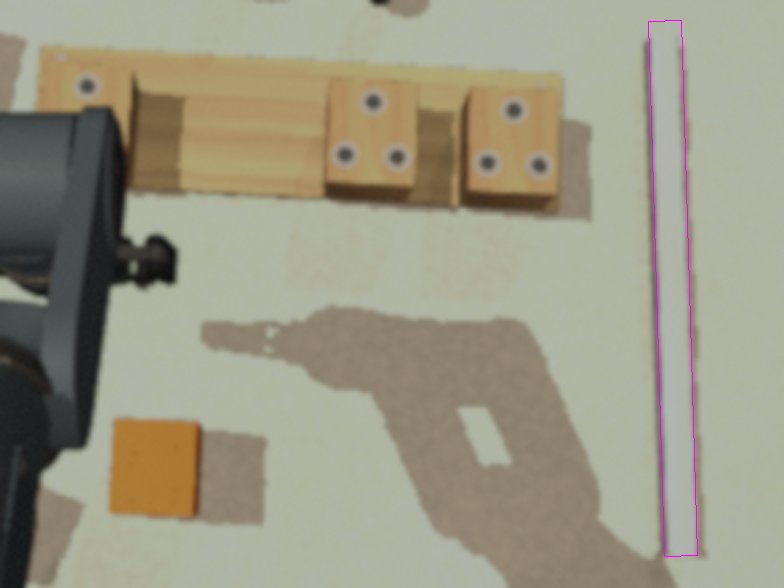

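The straightedge's centre is at about (0.528, −0.3405), yaw 0.04; the drawn box follows it apart from ~6 px too long at its far end. B and C are nearly flush. Going to grasp it at the middle.

```bash
python3 -m handwheel '[[5.5,-40,0,0,0,0,1],[5.5,-44,0,0,0,0,1],[5.5,-50,0,0,0,0,1],[5.5,-50,0,0,0,0,1],[5.5,-50,0,0,0,0,1],[5.5,-50,0,0,0,0,1],[6,-50,0,0,0,0,1],[6,-50,0,0,0,0,1],[6,-50,0,0,0,0.6,1],[6,-52,0,0,0,0.7,1]]' 60
python3 - <<'E'
from h import *
s=manip.sense();print(s['tcp_pos'],np.round(s['q'],3))
E
```

```text
t: 30.4
tcp_pos: [0.5282, -0.3422, 0.1948]
tool_rot: [-0.022, 1.0, 0.0, 0.0]
force: [0.3, -0.1, -0.2]
finger_gap: 0.999
gripper_force: 0.0
[ 0.52821684 -0.34215721  0.19480471] [-0.752  0.574  1.457  0.     1.11  -2.366]
```

```bash
python3 -m handwheel '[[0,1,-50,0,0,0,1],[0,0,-50,0,0,0,1],[0,0,-50,0,0,0,1],[0,0,-38,0,0,0,1],[0,0,0,0,0,0,1],[0,0,0,0,0,0,0],[0,0,0,0,0,0,0],[0,0,0,0,0,0,0],[0,0,0,0,0,0,0],[0,0,0,0,0,0,0]]' 90
```

```text
t: 31.65
tcp_pos: [0.5292, -0.3407, 0.0089]
tool_rot: [-0.022, 1.0, -0.001, 0.001]
force: [-0.8, 0.6, 5.3]
finger_gap: 0.265
gripper_force: 91.5
```

```bash
python3 -m handwheel '[[0,0,14,0,0,0,0],[-15,0,6,0,0,0,0],[-14,0,0,0,0,-10.2,0],[0,0,0,0,0,-10.2,0],[0,0,0,0,0,-10.2,0],[0,0,0,0,0,-10.2,0],[0,0,0,0,0,-10.2,0],[0,0,0,0,0,-10.2,0],[0,0,0,0,0,-10.2,0],[0,0,0,0,0,-10.2,0]]'
```

```text
t: 32.9
tcp_pos: [0.4978, -0.3391, 0.0268]
tool_rot: [0.639, 0.769, -0.0, -0.001]
force: [0.1, -0.4, -3.3]
finger_gap: 0.265
gripper_force: 90.3
```

```bash
python3 -m handwheel '[[0,0,0,0,0,-9.7,0],[4,37,0,0,0,0,0],[4,37,0,0,0,0,0],[4,37,0,0,0,0,0],[4,37,0,0,0,0,0],[4,37,0,0,0,0,0],[4,37,0,0,0,0,0],[4,37,0,0,0,0,0],[4,37,0,0,0,0,0],[4,37,0,0,0,0,0]]'
python3 - <<'E'
from h import *
im,c=snap('top','top5');im,d=snap('side','side5')
print(np.round(manip.sense()['q'],2),manip.sense()['tool_rot'])
cv2.imwrite('pics/s5.png',cv2.cvtColor(im,4))
E
```

```text
t: 34.15
tcp_pos: [0.5341, -0.0058, 0.027]
tool_rot: [0.7, 0.714, -0.0, -0.0]
force: [-0.1, -0.2, -2.5]
finger_gap: 0.266
gripper_force: 93.3
[-0.22  0.73  1.8   0.    0.61 -0.24] [ 6.98510564e-01  7.15598569e-01 -4.45531681e-04 -1.21728795e-03]
```

View pics/s5.png

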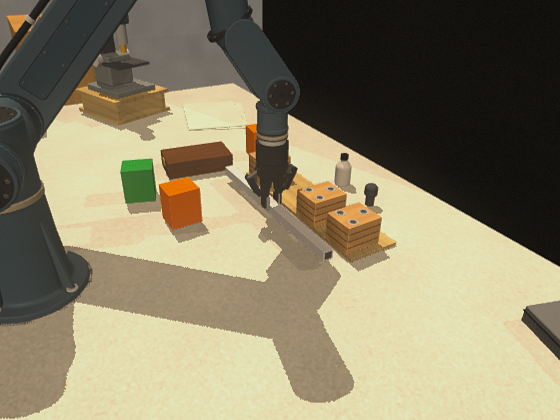

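The bar is held level parallel to the edge, just short of the blocks (right end at px (328,255)). Lower and release.

```bash
python3 -m handwheel '[[0,0,-9,0,0,-0.4,0],[0,0,-9,0,0,0,0],[0,0,0,0,0,0,0],[0,0,0,0,0,0,0.45],[0,0,0,0,0,0,0.45],[0,0,0,0,0,0,0.45],[0,0,0,0,0,0,0.45],[0,0,40,0,0,0,0.45],[0,0,40,0,0,0,0.45],[0,0,40,0,0,0,0.45]]'
```

```text
t: 35.5
tcp_pos: [0.535, -0.0065, 0.1298]
tool_rot: [0.702, 0.712, -0.0, -0.0]
force: [0.7, -0.6, 0.0]
finger_gap: 0.451
gripper_force: 0.0
```

```bash
python3 -m handwheel '[[-45,0,30,0,0,10,0.45],[-45,0,30,0,0,10,0.45],[-20,0,0,0,0,10,0.4],[0,0,0,0,0,10,0.4],[0,0,0,0,0,10,0.4],[0,0,0,0,0,10,0.4],[0,0,0,0,0,10,0.4],[0,0,0,0,0,10,0.4],[0,0,0,0,0,10,0.4],[0,0,0,0,0,0,0.4]]'
python3 - <<'E'
from h import *
im,c=snap('top','top6'); b=cv2.cvtColor(im,4)
cv2.imwrite('pics/t6.png',cv2.resize(b[145:285,170:430],None,fx=3,fy=3,interpolation=cv2.INTER_CUBIC))
E
```

```text
t: 36.75
tcp_pos: [0.4251, -0.0065, 0.1888]
tool_rot: [-0.006, 1.0, 0.0, -0.0]
force: [0.1, 0.8, -0.6]
finger_gap: 0.407
gripper_force: 0.0
```

View pics/t6.png

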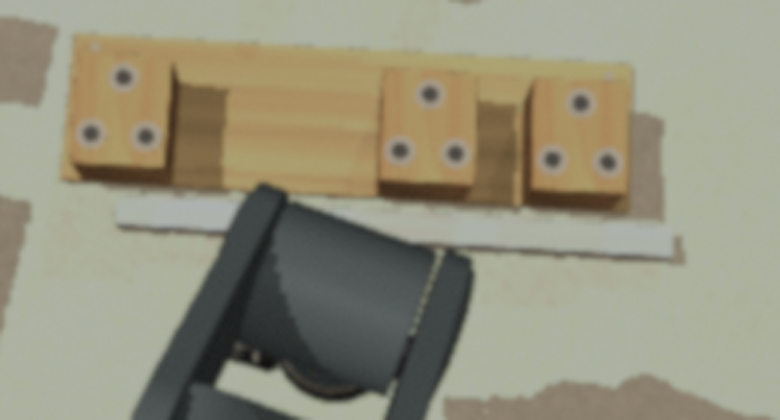

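The bar now reaches from crop (117,212) to (674,240), about 40 mm too far right (knocked or slid). Measure it and the blocks.

Run:
```python
from h import *
c=manip.get_calibration('top')
f=lambda p,z:pt(c,170+p[0]/3-.33,145+p[1]/3-.33,z)[:2].round(4).tolist()
print('bar',f((117,212),.025),f((674,242),.025))
print('blk',f((70,165),.077),f((628,192),.077)); print('edge',f((62,180),.009),f((626,212),.009))
im=cv2.imread('pics/top5.png');cv2.imwrite('pics/t5.png',cv2.resize(im[145:285,170:430],None,fx=3,fy=3))
```

```text
bar [0.5546, 0.1817] [0.5632, -0.2773]
blk [0.5791, 0.2144] [0.5897, -0.2279]
edge [0.5819, 0.2333] [0.5893, -0.2405]
```

View pics/t5.png

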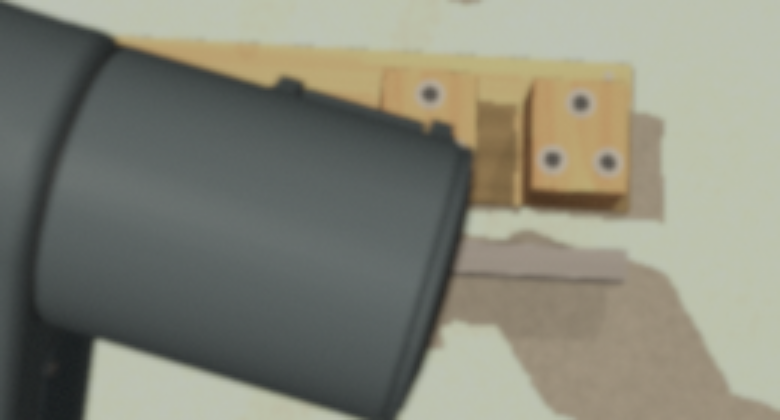

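The bar was knocked aside after release: it was still in place in top5, and is now about 42 mm to −y. I'll push its right end back in +y with shut fingers.

```bash
python3 -m handwheel '[[20,-43,0,0,0,0,0],[20,-43,0,0,0,0,0],[20,-43,0,0,0,0,0],[20,-43,0,0,0,0,0],[20,-43,0,0,0,0,0],[20,-43,0,0,0,0.2,0],[18,-46,0,0,0,0,0],[0,0,-55,0,0,0,0],[0,0,-55,0,0,0,0],[0,0,-40,0,0,0,0]]'
```

```text
t: 38.05
tcp_pos: [0.5621, -0.31, 0.0361]
tool_rot: [-0.007, 1.0, 0.001, -0.001]
force: [0.1, -0.8, 0.0]
finger_gap: -0.001
gripper_force: 0.0
```

```bash
python3 -m handwheel '[[0,0,-22,0,0,0,0],[0,0,0,0,0,0,0],[0,8,0,0,0,0,0],[0,8,0,0,0,0,0],[0,8,0,0,0,0,0],[-0.5,8,0,0,0,0,0],[0,8,0,0,0,0,0],[0,8,0,0,0,0,0],[-0.5,6,0,0,0,0,0],[0,0,0,0,0,0,0]]'
python3 - <<'E'
from h import *
im,c=snap('top','top7'); b=cv2.cvtColor(im,4)
cv2.imwrite('pics/t7.png',cv2.resize(b[145:285,170:430],None,fx=3,fy=3,interpolation=cv2.INTER_CUBIC))
E
```

```text
t: 39.3
tcp_pos: [0.5633, -0.257, 0.0178]
tool_rot: [-0.008, 1.0, -0.001, 0.001]
force: [0.6, -3.0, 5.9]
finger_gap: -0.003
gripper_force: 2.5
```

View pics/t7.png

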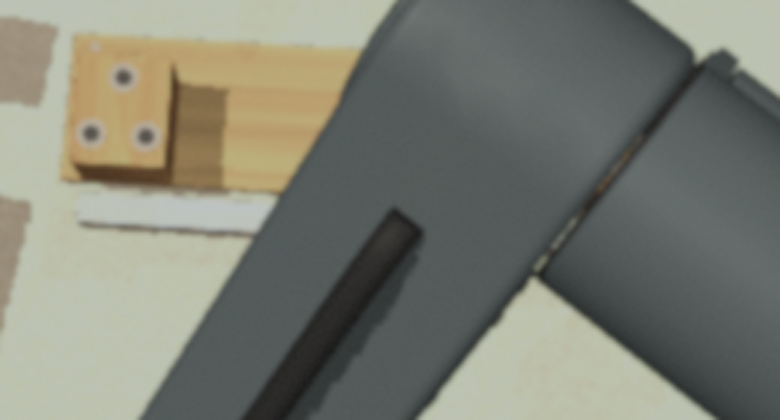

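The bar's left end is at crop (78,208), so y≈0.214; about 10 mm more is needed.

```bash
python3 -m handwheel '[[0,3,0,0,0,0,0],[0,3,0,0,0,0,0],[0,2.5,0,0,0,0,0],[0,1,0,0,0,0,0],[0,0,0,0,0,0,0],[0,-25,0,0,0,0,0],[0,-10,40,0,0,0,0],[-50,0,60,0,0,0,0.3],[-60,20,0,0,0,0,0.6],[-50,40,0,0,0,0,1]]'
```

```text
t: 40.6
tcp_pos: [0.4122, -0.2238, 0.105]
tool_rot: [-0.007, 1.0, 0.0, 0.0]
force: [-0.2, 0.6, 0.7]
finger_gap: 0.636
gripper_force: 0.0
```

Run:
```python
from h import *
im,c=snap('top','top8'); b=cv2.cvtColor(im,4)
cv2.imwrite('pics/t8.png',cv2.resize(b[145:285,170:430],None,fx=3,fy=3,interpolation=cv2.INTER_CUBIC))
```

```text
(no output)
```

View pics/t8.png

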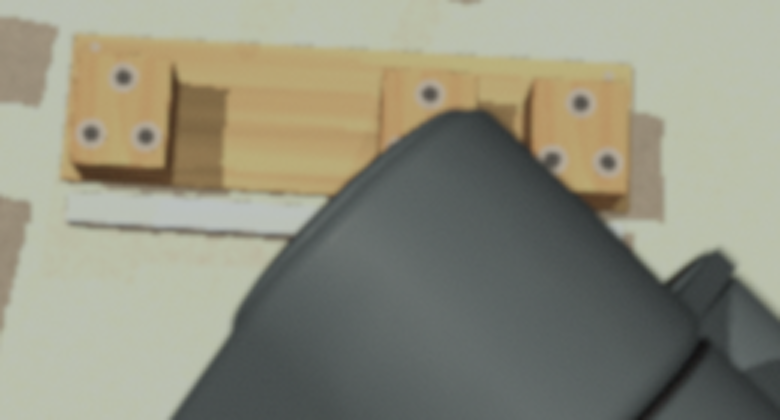

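The bar's left end is now at crop (68,208), so y≈0.222, and its right end is at about −0.238, covering all three blocks. Now push it flush in +x at its middle.

```bash
python3 -m handwheel '[[18,43,0,0,0,0.2,0.6],[18,43,0,0,0,0,0.6],[18,43,0,0,0,0,0.6],[18,43,0,0,0,0,0.6],[18,43,0,0,0,0,0.6],[0,0,-45,0,0,0,0.6],[0,0,-45,0,0,0,0.6],[0,0,0,0,0,0,0.6],[0,0,0,0,0,0,0.6],[0,0,0,0,0,0,0.6]]'
```

```text
t: 41.9
tcp_pos: [0.5053, -0.0088, 0.0165]
tool_rot: [-0.01, 1.0, -0.0, 0.002]
force: [0.8, 0.2, 0.7]
finger_gap: 0.601
gripper_force: 0.0
```

```bash
python3 -m handwheel '[[0,0,-8,0,0,0,0.6],[8,0,0,0,0,0,0.6],[8,0,0,0,0,0,0.6],[6,0,0,0,0,0,0.6],[6,0,0,0,0,0,0.6],[4,0,0,0,0,0,0.6],[4,0,0,0,0,0,0.6],[3,0,0,0,0,0,0.6],[2,0,0,0,0,0,0.6],[2,0,0,0,0,0,0.6]]'
```

```text
t: 43.15
tcp_pos: [0.5453, -0.0079, 0.0067]
tool_rot: [-0.01, 1.0, 0.0, -0.002]
force: [-3.8, 0.6, 2.6]
finger_gap: 0.598
gripper_force: 2.1
```

```bash
python3 -m handwheel '[[1,0,0,0,0,0,0.6],[1,0,0,0,0,0,0.6],[1,0,0,0,0,0,0.6],[1,0,0,0,0,0,0.6],[1,0,0,0,0,0,0.6],[1,0,0,0,0,0,0.6],[1,0,0,0,0,0,0.6],[0,0,0,0,0,0,0.6],[0,0,0,0,0,0,0.6],[0,0,0,0,0,0,0.6]]'
```

```text
t: 44.4
tcp_pos: [0.5504, -0.0079, 0.0067]
tool_rot: [-0.01, 1.0, 0.001, -0.004]
force: [-9.2, -0.5, 6.8]
finger_gap: 0.599
gripper_force: 4.5
```

```bash
python3 -m handwheel '[[1,0,0,0,0,0,0.6],[1,0,0,0,0,0,0.6],[1,0,0,0,0,0,0.6],[1,0,0,0,0,0,0.6],[0,0,0,0,0,0,0.6],[0,0,0,0,0,0,0.6],[0,0,0,0,0,0,0.6],[0,0,0,0,0,0,0.6],[0,0,0,0,0,0,0.6],[0,0,0,0,0,0,0.6]]'
```

```text
t: 45.65
tcp_pos: [0.5506, -0.0078, 0.0067]
tool_rot: [-0.01, 1.0, 0.001, -0.008]
force: [-15.2, -3.8, 10.8]
finger_gap: 0.605
gripper_force: 7.7
```

Hard stop at the board. Press near each end to seat it fully, left first.

```bash
python3 -m handwheel '[[-25,0,0,0,0,0,0.6],[0,43,0,0,0,0,0.6],[0,43,0,0,0,0,0.6],[0,43,0,0,0,0,0.6],[0,43,0,0,0,0,0.6],[9,0,0,0,0,0,0.6],[3,0,0,0,0,0,0.6],[3,0,0,0,0,0,0.6],[2,0,0,0,0,0,0.6],[2,0,0,0,0,0,0.6]]'
```

```text
t: 46.9
tcp_pos: [0.5479, 0.1626, 0.0066]
tool_rot: [-0.009, 1.0, -0.0, -0.005]
force: [-7.9, 0.5, 6.5]
finger_gap: 0.6
gripper_force: 4.3
```

```bash
python3 -m handwheel '[[1,0,0,0,0,0,0.6],[0,0,0,0,0,0,0.6],[0,0,0,0,0,0,0.6],[0,0,0,0,0,0,0.6],[0,0,0,0,0,0,0.6],[0,0,0,0,0,0,0.6],[0,0,0,0,0,0,0.6],[0,0,0,0,0,0,0.6],[0,0,0,0,0,0,0.6],[0,0,0,0,0,0,0.6]]'
```

```text
t: 48.15
tcp_pos: [0.5482, 0.1627, 0.0066]
tool_rot: [-0.009, 1.0, -0.0, -0.005]
force: [-8.3, 0.7, 6.8]
finger_gap: 0.604
gripper_force: 4.2
```

```bash
python3 -m handwheel '[[-25,0,0,0,0,0,0.6],[0,-40,0,0,0,0,0.6],[0,-40,0,0,0,0,0.6],[0,-40,0,0,0,0,0.6],[0,-40,0,0,0,0,0.6],[0,-40,0,0,0,0,0.6],[0,-40,0,0,0,0,0.6],[0,-40,0,0,0,0,0.6],[0,-40,0,0,0,0,0.6],[0,-30,0,0,0,0,0.6]]'
```

```text
t: 49.4
tcp_pos: [0.5286, -0.1898, 0.0069]
tool_rot: [-0.009, 1.0, -0.001, 0.001]
force: [-0.1, 1.2, 1.1]
finger_gap: 0.602
gripper_force: 0.0
```

```bash
python3 -m handwheel '[[9,0,0,0,0,0,0.6],[9,0,0,0,0,0,0.6],[4,0,0,0,0,0,0.6],[3,0,0,0,0,0,0.6],[2,0,0,0,0,0,0.6],[2,0,0,0,0,0,0.6],[2,0,0,0,0,0,0.6],[0,0,0,0,0,0,0.6],[0,0,0,0,0,0,0.6],[0,0,0,0,0,0,0.6]]'
```

```text
t: 50.65
tcp_pos: [0.554, -0.1851, 0.0068]
tool_rot: [-0.01, 1.0, 0.002, -0.005]
force: [-10.8, -2.5, 7.9]
finger_gap: 0.6
gripper_force: 5.4
```

Consistent stops at all three places. Retreat and take a last look.

```bash
python3 -m handwheel '[[-30,0,0,0,0,0,0.6],[-30,0,40,0,0,0,0.6],[-20,0,60,0,0,0,0.6],[0,-40,60,0,0,0,0.6],[0,-60,30,0,0,0,0.6],[0,-60,0,0,0,0,0.6],[0,-60,0,0,0,0,0.6],[0,0,0,0,0,0,0.6],[0,0,0,0,0,0,0.6],[0,0,0,0,0,0,0.6]]'
python3 - <<'E'
from h import *
im,c=snap('top','top9'); b=cv2.cvtColor(im,4); im,d=snap('side','side9'); e=cv2.cvtColor(im,4)
a=cv2.resize(b[145:245,170:430],None,fx=3,fy=3,interpolation=cv2.INTER_CUBIC)
s=cv2.resize(e[120:275,200:430],(444,299),interpolation=cv2.INTER_CUBIC)
w=np.zeros((599,780,3),np.uint8);w[:300]=a;w[300:,:444]=s;cv2.imwrite('pics/fin.png',w)
E
```

```text
t: 51.9
tcp_pos: [0.4793, -0.395, 0.1858]
tool_rot: [-0.011, 1.0, 0.001, -0.0]
force: [0.3, 0.5, -0.6]
finger_gap: 0.602
gripper_force: 0.0
```

View pics/fin.png

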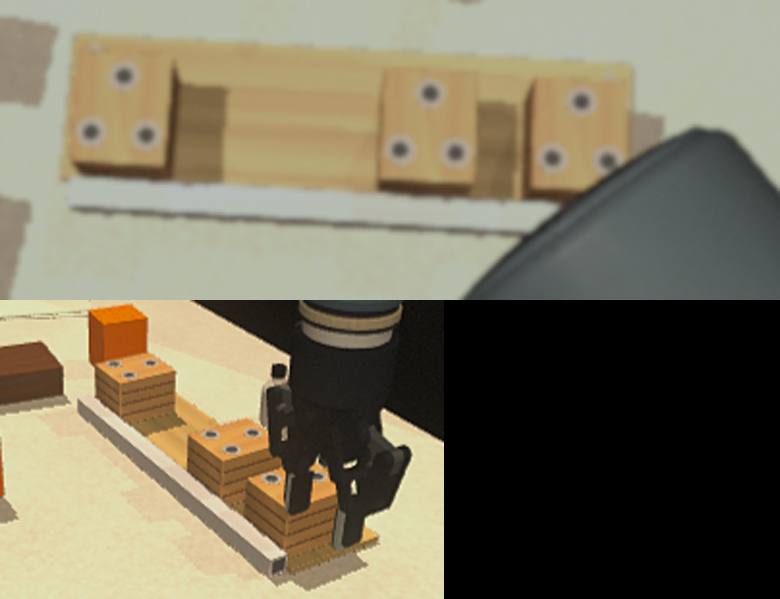

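The final view shows the bar flush on the board's edge from crop (68,190) past C, and all three blocks flat with cups up against it. The cups shifted 1–2 crop pixels (about 1 mm), so the bar did push each block. Handing in.

```bash
python3 -c "
from station import manip
print(manip.sign_off())"
```

```text
the job is handed in; nothing more can be done
None
```

The job is handed in: all three riser blocks are tipped onto the board with their cups on top, and the straightedge lies flush along the board's near edge, with the blocks' near ends against it as far as the last pictures and the contact forces show.

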